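# Flip the cover plate over onto the fixture bed

### The arm

A 6-joint arm with a two-finger parallel gripper is mounted at the origin on the work surface. World frame = base frame: x ahead of the robot, y to its left, z up, the work surface at z = 0. Lengths are in m, angles in rad, forces in N, time in s.
With the tool pointing down it reaches from about 0.25 to 0.725 m from the base axis. Payload 4 kg.
Tool frame: the origin (TCP) lies midway between the tips of the shut fingers; the grasp point (between the pads) lies 19 mm behind it; x points along the fingers, y is the direction in which the jaws open and shut, and the axes are right-handed (so a half turn about x gives the same grasp; the last joint's range is limited). The gripper opens to 85 mm and grips with 20 to 120 N. Pads are 22 mm wide; open, the fingers measure 114 mm over their backs; the gripper's body (76 mm by 85 mm) begins 54 mm behind the grasp point. The pads swing forward as they close: fully open they stand 13 mm farther back than shut.
Start: joints at [-1.316, 0.241, 0.005, 1.335, 0, 1.571], TCP at [0.126, -0.484, 0.231] pointing down, gripper open.
Joint ranges: [-2.72, 2.72], [-1.05, 1.87], [-1.09, 1.28], [-1.99, 2.15], [-1.42, 1.44], [-3.14, 3.14]. Speed limits (rad/s): [2.79, 2.79, 3.14, 3.14, 3.14, 3.14].

### API

Orientations are given as [roll, pitch, yaw] about the fixed x, y, z axes, in that order (R = Rz(yaw) Ry(pitch) Rx(roll)).
In Python, from workcell import bot, camera, get_calibration, spot_in, place_of gives the robot as it stands.
- The arm moves only by the shell command python3 -m jog 'ROWS'. ROWS is JSON, a list of rows, each an object with "grip": the closure, from 0 (fully open) to 1 (shut); "slide": the shift along the tool's x, y, z in cm, a list of three; "angular": the turn, a rotation vector about the tool's x, y, z in rad, a list of three. A call has 1 to 12 rows; each row shifts and turns the commanded pose from where the row before left it, along the tool's axes as they then stand; what a row does not reach is not made up. A row lasts 1/10 s, in which the tool goes at most 50 mm and 8.59 degrees, less where a joint would pass 70% of its speed; a pose out of reach is approached as far as the arm can. A call is refused whole if a number of a shift passes 5 or a number of a turn 0.15, either way. A call with a gripper value outside its range is refused whole. The fingers move at their own pace and stop on an object; the grip force is fixed at half the most. Time passes only in rows, so rows that do not move let the fingers close. It gives the time, the measured TCP pose, the force and the opening at its end, in the units of the state.
- bot.observe(): the state, without advancing time (a new reading comes with each control period).
- camera(name): name is "scene" or "top"; returns the picture (420x560x3 uint8, blue, green, red); there is no depth.
- get_calibration(name): a dict with "mtx" (3x3 intrinsics, pixels), "dist" ([k1, k2, p1, p2, k3] as OpenCV has them; the pictures are not rectified), "eye" and "orientation" of the camera in the world. Camera axes: x right, y up, looking along -z (the intrinsics and any distortion apply to the point x, -y, -z); pixel columns grow to the right and rows downward; lengths in m; the calibration is good to about 2 mm. A picture is of the moment at which its call begins. get_calibration takes no time and is no camera call.
- bot.job_done(): hands the job in, once; it reports no verdict.
Trained networks look in the newest picture that a camera, given by its name, has taken for a name from the list of things; names that differ only in an ending like _2 or _b are one class to them, and where a whole thing is asked for, a point or a joint stands for the part that bears it (a point fixed in the world has none). Each returns a list of dicts, best first, with "conf" (0 to 1); they miss things now and then, are a little off and sometimes report something else, mostly with a low value. They report only what shows in the picture. A call takes as long as a camera call. They do not tell look-alikes from the thing itself.
- spot_in(camera, query): "point" ([x, y, z] in m, in world coordinates, good to about 4 mm: the middle of the surface that is visible of it).
- place_of(camera, query): "point" ([x, y, z] in m, in world coordinates, good to about 4 mm: a listed point, or the origin of a listed thing).
The state is a dict: "time_s": time; "joint_positions": joint angles; "dq": joint speeds; "effort": joint torques, N m; "tool_pos": TCP position; "orientation": TCP orientation; "force": force on the tool from outside, world axes, zero at the start; "torque": the same for the moment, N m; "width": finger opening in m.
Only numpy, scipy, OpenCV 4.12 (cv2) and the standard library are available. Lean on these libraries where they do the work, as an engineer would, in place of code of your own. Each camera call takes 0.05 s, during which the arm holds its last target.

### The job

Turn the green cover plate over without picking it up: with your fingertips push it against the low front step of the fixture bed and tip it up on that step, so that it falls over onto the bed with its bare face up. Then push it along the bed until its whole edge sits flush against the blue rail. Never pinch or lift the plate clear of the bench, leave every other part where it stands, and finish with the hand away from everything.

Things in the scene. Friction and masses are not known exactly. Their poses are not given: they have to be found in the camera images.
- plate: loose aluminium cover plate, 90 (its x) x 110 (its y) x 10 mm thick, 0.2 to 0.38 kg. Origin at its middle, half-way through the thickness. Its z points out of the green painted face, up at the start; the other face is bare metal with a round brass spot. It starts flat on the bench 15 to 45 mm short of the bed's front step, its x pointing at the bed within about 10 degrees
- bed: fixed fixture bed, a flat dark steel slab 155 deep (its x), 250 wide (its y) and 8 mm high; its front edge makes a low step on the bench. Origin at bench level at the middle of this front edge; x runs from there to the blue rail at its back, z up. The rail is 30 mm high above the bench, 25 thick, its front face 130 mm behind the front edge
- rail_face (a point): point on the middle of the blue rail's front face, 13 mm above the bench (5 mm above the bed)
- edge_far (a point): middle of the plate's edge that faces the step at the start (plate x = +45 mm, half-way through the thickness); while the plate tips up it stays in the corner of the step, and after the flip it is the edge nearest the robot
- edge_near (a point): middle of the plate's edge nearest the robot at the start (plate x = -45 mm). Its side face is high-grip: a fingertip low on it, pressing towards the far edge with 7 to 15 N and moving in an arc about the far edge (radius 90 mm), carries it up by friction, never sliding. Once about 10 degrees past upright and let go, the plate falls onto the bed; this edge then faces the rail
- brass_bush: loose brass bush, a tube 38 outside, 35 high, standing on the bed beside the plate's way; origin at its underside; leave alone
- flanged_bush: loose steel bush with a flange 60 across at its foot, 50 high, standing on the bench; origin at its underside; leave alone
- dowel: loose dark steel dowel 24 across, 55 high, standing on the bench; origin at its underside; leave alone
- spacer: loose copper-coloured disc 44 across, 30 high, standing on the bench; origin at its underside; leave alone
- drilled_bar: loose dark steel bar 160 x 35 x 30 lying on the bench off to the left; origin at its underside; leave alone
- green_block: loose steel block 60 x 50 x 50 with a green band, on the bench off to the right; origin at its underside; leave alone
- wrench: loose wrench lying on the bench off to the right; leave alone
Mind the look-alikes: they are no part of the job. Of the things like the plate, leave any that is purple; of the rest the smaller one is meant.

How it is judged:
By the outcome, as a careful person would: the job done as asked, in the order asked, and still so for the second after the job is handed in, with the robot touching nothing.
It also fails if it takes over 61 s, if anything falls off the work surface, if the arm or the gripper's body presses on something with over 40 N, if the wrist force passes 120 N, or if a joint passes its speed limit or range.

## Working session

There is one attempt and no reset: what is moved stays moved. The work goes in short steps, Python scripts to look and compute and a shell command to move; the robot and the scene stay as the last step left them, time stands still between calls to the robot, and variables do not carry over. Pictures are saved under pics/ and viewed, and the job is handed in when it is done.

```bash
ls; mkdir -p pics; python3 - <<'E'
from workcell import bot, camera, get_calibration, spot_in, place_of
import cv2
for n in ("scene","top"):
    cv2.imwrite(f"pics/{n}0.png",camera(n))
    c=get_calibration(n); print(n,c)
for q in ("plate","bed","rail_face","edge_far","edge_near","brass_bush"):
    for n in ("scene","top"):
        print(q,n,[( [round(v,4) for v in d["point"]],round(d["conf"],2)) for d in place_of(n,q)])
print(bot.observe())
E
```

```text
pics
scene {'mtx': array([[526.52518895,   0.        , 276.22201179],
       [  0.        , 526.52518895, 205.0057913 ],
       [  0.        ,   0.        ,   1.        ]]), 'dist': array([-0.04351477,  0.        ,  0.        ,  0.        ,  0.        ]), 'eye': array([ 1.63477751, -0.07064812,  0.82948184]), 'orientation': array([ 0.95112763, -0.02332358,  1.52909813])}
top {'mtx': array([[439.37948556,   0.        , 275.14018959],
       [  0.        , 439.37948556, 218.44255622],
       [  0.        ,   0.        ,   1.        ]]), 'dist': array([-0.08414339,  0.        ,  0.        ,  0.        ,  0.        ]), 'eye': array([ 0.3483534 , -0.01721807,  1.26477656]), 'orientation': array([ 0.14036502,  0.00623992, -1.5411304 ])}
plate scene [([0.5082, -0.0222, 0.0047], 0.67), ([0.3387, 0.1446, 0.0109], 0.59), ([0.3938, -0.1782, 0.0093], 0.57)]
plate top [([0.343, 0.1432, 0.0087], 0.97), ([0.401, -0.1749, 0.0038], 0.87), ([0.5076, -0.0165, -0.0024], 0.67)]
bed scene [([0.5864, -0.0244, -0.001], 0.88)]
bed top [([0.5854, -0.0268, -0.0002], 0.76)]
rail_face scene [([0.7192, -0.0165, 0
[... 694 characters left out ...]
)]
brass_bush top [([0.661, 0.0856, 0.0053], 0.65)]
{'time_s': 0.7, 'joint_positions': array([-1.31599369e+00,  2.40524408e-01,  4.98125468e-03,  1.33519013e+00,
       -6.09599987e-06,  1.57081283e+00]), 'dq': array([-0.00040074,  0.00067641,  0.00074927,  0.00017354,  0.00021495,
        0.00126589]), 'effort': array([-8.84890069e-04, -3.72076821e+01,  2.52642971e+01,  9.34011623e-04,
        3.10162170e-05,  6.34920340e-06]), 'tool_pos': array([ 0.12602417, -0.48385218,  0.23133709]), 'orientation': array([ 1.47442295,  1.57073299, -1.41238357]), 'force': array([ 0.53027666, -0.19482606,  0.20492533]), 'torque': array([-0.01487041,  0.01744909,  0.04483214]), 'width': 0.08558957694763712}
```

View pics/scene0.png

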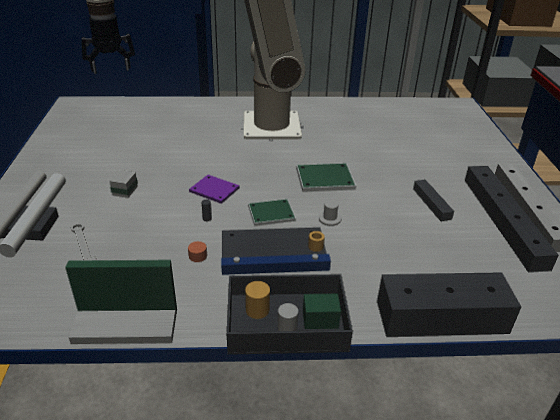

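View pics/top0.png

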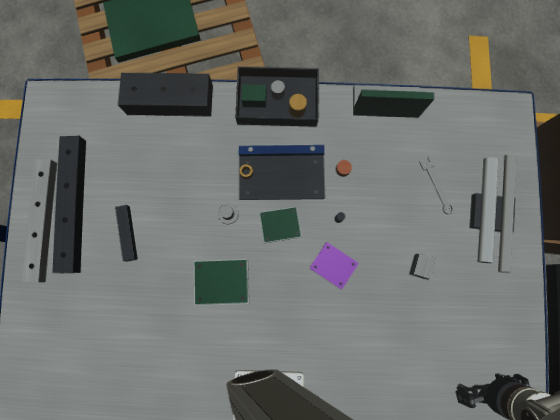

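Top view: the small green plate (the target) is at px ~(281,225), its bed and blue rail at (282,175). The larger green plate at (221,282) and the purple one at (333,265) are look-alikes. I'll zoom in to get the corners.

```bash
cat > h.py <<'E'
import numpy as np, cv2
from scipy.spatial.transform import Rotation as R
from workcell import bot, camera, get_calibration, spot_in, place_of
def proj(n,P):
    c=get_calibration(n); P=np.atleast_2d(P).astype(float)
    M=R.from_euler('xyz',c['orientation']).as_matrix()
    q=(P-c['eye'])@M; q=q*[1,-1,-1]
    return cv2.projectPoints(q,np.zeros(3),np.zeros(3),c['mtx'],c['dist'])[0].reshape(-1,2)
def unproj(n,px,z):
    c=get_calibration(n); px=np.array(px,float).reshape(-1,1,2)
    u=cv2.undistortPoints(px,c['mtx'],c['dist']).reshape(-1,2)
    M=R.from_euler('xyz',c['orientation']).as_matrix()
    d=np.c_[u[:,0],-u[:,1],-np.ones(len(u))]@M.T
    z=np.broadcast_to(z,len(u)); s=(z-c['eye'][2])/d[:,2]
    return c['eye']+d*s[:,None]
def crop(n,img,x0,y0,w,h,s,out):
    cv2.imwrite(out,cv2.resize(img[y0:y0+h,x0:x0+w],None,fx=s,fy=s,interpolation=cv2.INTER_CUBIC))
def cross(img,pts,col=(0,0,255)): pass
E
python3 - <<'E'
from h import *
crop("top",cv2.imread("pics/top0.png"),225,135,120,115,5,"pics/t0c.png")
crop("scene",cv2.imread("pics/scene0.png"),190,180,160,100,5,"pics/s0c.png")
E
```

```text
(no output)
```

View pics/t0c.png

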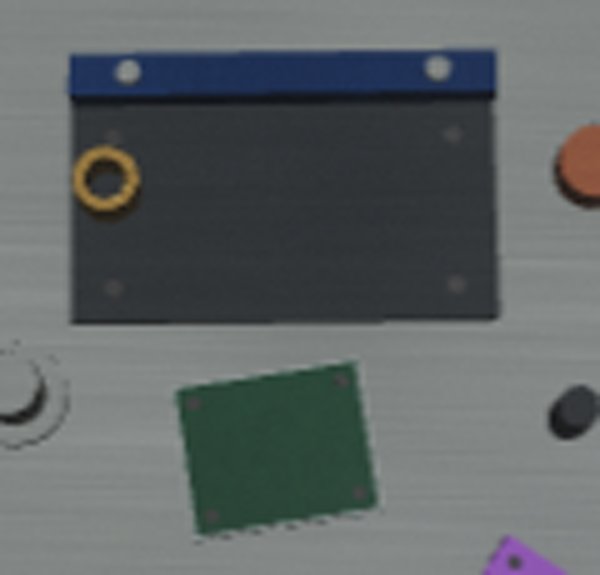

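View pics/s0c.png

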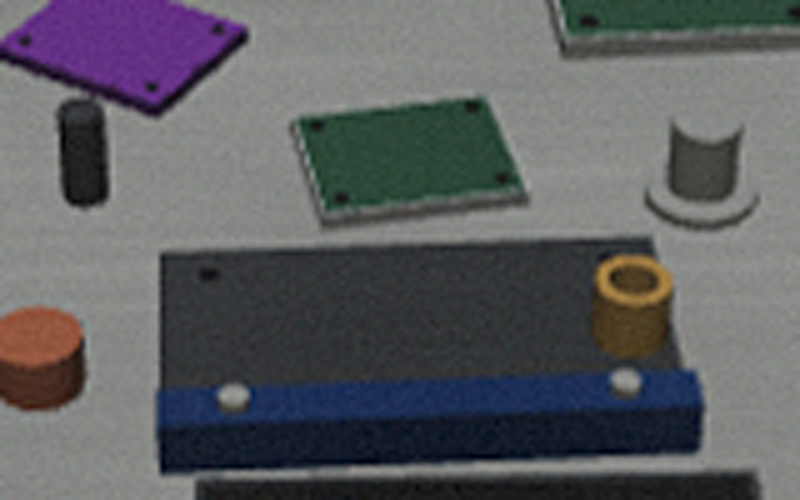

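```bash
python3 - <<'E'
from h import *
f=lambda p:(np.array(p)+.5)/5-.5+[225,135]
P=unproj("top",f([(177,391),(356,362),(377,507),(198,536)]),.010)[:,:2]
B=unproj("top",f([(72,323),(497,319)]),.008)[:,:2]
T=unproj("top",f([(70,96),(495,92)]),.03)[:,:2]
g=lambda p:(np.array(p)+.5)/5-.5+[190,180]
P2=unproj("scene",g([(526,194),(325,218),(293,119),(486,96)]),.010)[:,:2]
B2=unproj("scene",g([(653,238),(161,254)]),.008)[:,:2]
T2=unproj("scene",g([(690,373),(161,391)]),.03)[:,:2]
for a in (P,B,T,P2,B2,T2): print(a.round(4).tolist(),a.mean(0).round(4))
yaw=lambda a,b: np.degrees(np.arctan2(-(a-b)[0],(a-b)[1]))
print("plate yaw",yaw(P[0],P[1]),yaw(P[3],P[2]),yaw(P2[0],P2[1]),yaw(P2[3],P2[2]),"bed",yaw(*B),yaw(*T),yaw(*B2),yaw(*T2))
E
```

```text
[[0.5405, 0.0401], [0.5605, -0.0629], [0.4766, -0.0769], [0.4569, 0.0252]] [ 0.5086 -0.0186]
[[0.5791, 0.1027], [0.5886, -0.1444]] [ 0.5839 -0.0209]
[[0.7092, 0.1075], [0.7185, -0.1394]] [ 0.7139 -0.016 ]
[[0.5477, 0.042], [0.567, -0.0622], [0.4795, -0.0787], [0.4587, 0.0264]] [ 0.5132 -0.0181]
[[0.583, 0.1045], [0.5931, -0.1447]] [ 0.5881 -0.0201]
[[0.7132, 0.1059], [0.7221, -0.1385]] [ 0.7176 -0.0163]
plate yaw 10.961696997749383 10.893274189818163 10.459448257429916 11.171778506557054 bed 2.1874260627719604 2.1725260369593022 2.3275898160617947 2.0963652895406417
```

```bash
cat >> h.py <<'E'
def st(p=True):
    o=bot.observe(); M=R.from_euler('xyz',o['orientation']).as_matrix()
    if p: print("t",o['time_s'],"pos",o['tool_pos'].round(4),"F",o['force'].round(2),"T",o['torque'].round(2),"w",round(o['width'],4),"\nR",M.round(3).tolist(),"q",o['joint_positions'].round(3))
    return o,M
def target(pitch,yaw):
    """tool x = down tilted: pitch=angle from straight down toward +forward(yaw dir); tool y = left of yaw dir sign +"""
    f=np.array([np.cos(yaw),np.sin(yaw),0]); x=np.sin(pitch)*f+np.cos(pitch)*np.array([0,0,-1.])
    l=np.array([-np.sin(yaw),np.cos(yaw),0]); return np.c_[x,l,np.cross(x,l)]
def plan(pos,Rt,pos0=None,R0=None):
    o,M=st(False)
    if pos0 is None: pos0=o['tool_pos']
    if R0 is None: R0=M
    rv=R.from_matrix(R0.T@Rt).as_rotvec(); d=R0.T@(np.array(pos)-pos0)
    print("slide cm",(d*100).round(2),"rotvec",rv.round(3),"ang",np.linalg.norm(rv).round(3)); return d,rv
E
python3 - <<'E'
from h import *
o,M=st()
for s in (0,np.pi): 
  plan([.42,-.035,.10],target(0,np.radians(10.9))@R.from_euler('x',s).as_matrix())
E
```

```text
t 0.7 pos [ 0.126  -0.4839  0.2313] F [ 0.53 -0.19  0.2 ] T [-0.01  0.02  0.04] w 0.0856 
R [[0.0, 0.252, -0.968], [-0.0, -0.968, -0.252], [-1.0, 0.0, 0.0]] q [-1.316  0.241  0.005  1.335 -0.     1.571]
slide cm [ 13.13 -36.03 -39.76] rotvec [-3.077  0.     0.   ] ang 3.077
slide cm [ 13.13 -36.03 -39.76] rotvec [ 0.065  0.    -0.   ] ang 0.065
```

```bash
python3 -m jog '[{"grip":0.65,"slide":[0,-3,-3.3],"angular":[0,0,0]},{"grip":0.65,"slide":[0,-3,-3.3],"angular":[0,0,0]},{"grip":0.65,"slide":[0,-3,-3.3],"angular":[0,0,0]},{"grip":0.65,"slide":[0,-3,-3.3],"angular":[0,0,0]},{"grip":0.65,"slide":[0,-3,-3.3],"angular":[0,0,0]},{"grip":0.65,"slide":[0,-3,-3.3],"angular":[0,0,0]},{"grip":0.65,"slide":[0,-3,-3.3],"angular":[0,0,0]},{"grip":0.65,"slide":[0,-3,-3.3],"angular":[0,0,0]},{"grip":0.65,"slide":[0,-3,-3.3],"angular":[0,0,0]},{"grip":0.65,"slide":[0,-3,-3.3],"angular":[0,0,0]},{"grip":0.65,"slide":[0,-3,-3.3],"angular":[0,0,0]},{"grip":0.65,"slide":[0,-3,-3.3],"angular":[0,0,0]}]'
python3 - <<'E'
from h import *
o,M=st()
plan([.43,-.033,.06],target(np.radians(25),np.radians(10.9))@R.from_euler('x',np.pi).as_matrix())
E
```

```text
time_s: 1.9
tool_pos: [0.4193, -0.0339, 0.2316]
orientation: [2.615, 1.57, -0.272]
force: [0.2, 0.5, -0.5]
width: 0.0303
t 1.9 pos [ 0.4193 -0.0339  0.2316] F [ 0.2   0.49 -0.52] T [-0.04 -0.06 -0.02] w 0.0303 
R [[0.001, 0.252, -0.968], [-0.0, -0.968, -0.252], [-1.0, 0.001, -0.001]] q [-0.081  0.083 -0.185  1.302 -0.     2.806]
slide cm [17.17  0.17 -1.04] rotvec [0.064 0.435 0.014] ang 0.44
```

```bash
python3 -m jog '[{"grip":0.65,"slide":[4,0,-0.3],"angular":[0.016,0.1,0]},{"grip":0.65,"slide":[4,0,0],"angular":[0.016,0.1,0]},{"grip":0.65,"slide":[4,0,0.5],"angular":[0.016,0.12,0]},{"grip":0.65,"slide":[2,0,0.5],"angular":[0.016,0.12,0]},{"grip":0.65,"slide":[0,0,0],"angular":[0,0,0]}]'
python3 - <<'E'
from h import *
o,M=st()
plan([.43,-.034,.03],target(np.radians(25),np.radians(10.9))@R.from_euler('x',np.pi).as_matrix())
E
```

```text
time_s: 2.4
tool_pos: [0.4166, -0.0312, 0.0895]
orientation: [-3.091, 1.177, 0.241]
force: [-3.4, 0.2, 0.2]
width: 0.0299
t 2.4 pos [ 0.4166 -0.0312  0.0895] F [-3.36  0.22  0.2 ] T [-0.09  0.53  0.06] w 0.0299 
R [[0.373, 0.193, -0.908], [0.092, -0.981, -0.171], [-0.923, -0.02, -0.383]] q [-0.192 -0.022 -0.801  0.432  0.162  2.789]
slide cm [5.97 0.65 1.11] rotvec [-0.004  0.043  0.019] ang 0.047
```

```bash
python3 -m jog '[{"grip":0.65,"slide":[0,0,0],"angular":[0,-0.13,0]},{"grip":0.65,"slide":[0,0,0],"angular":[0,-0.13,0]},{"grip":0.65,"slide":[0,0,0],"angular":[0,-0.13,0]},{"grip":0.65,"slide":[0,0,0],"angular":[0,0,0]}]'
python3 - <<'E'
from h import *
o,M=st()
plan([.435,-.033,.03],target(np.radians(0),np.radians(10.9))@R.from_euler('x',np.pi).as_matrix())
E
```

```text
time_s: 2.8
tool_pos: [0.4351, -0.0329, 0.1004]
orientation: [-2.685, 1.546, 0.654]
force: [0.1, 0.1, -0.1]
width: 0.0298
t 2.8 pos [ 0.4351 -0.0329  0.1004] F [ 0.09  0.13 -0.07] T [-0.04 -0.01 -0.02] w 0.0298 
R [[0.02, 0.196, -0.98], [0.015, -0.98, -0.196], [-1.0, -0.011, -0.023]] q [-0.087  0.211 -0.399  0.942  0.017  2.857]
slide cm [7.03 0.09 0.17] rotvec [ 0.007 -0.022  0.011] ang 0.026
```

```bash
python3 -m jog '[{"grip":0.65,"slide":[4,0,0],"angular":[0.007,-0.022,0.01]},{"grip":0.65,"slide":[4,0,0],"angular":[0,0,0]},{"grip":0.65,"slide":[0.8,0,0],"angular":[0,0,0]},{"grip":0.65,"slide":[0,0,0],"angular":[0,0,0]},{"grip":0.65,"slide":[0,0,0],"angular":[0,0,0]}]'
python3 - <<'E'
from h import *
o,M=st()
cv2.imwrite("pics/s1.png",camera("scene"))
crop("scene",cv2.imread("pics/s1.png"),190,100,160,120,5,"pics/s1c.png")
E
```

```text
time_s: 3.3
tool_pos: [0.4312, -0.0326, 0.0121]
orientation: [-2.423, 1.568, 0.907]
force: [-0.7, -1.1, 0.7]
width: 0.0297
t 3.3 pos [ 0.4312 -0.0326  0.0121] F [-0.74 -1.1   0.74] T [-0.06 -0.03  0.03] w 0.0297 
R [[0.002, 0.187, -0.982], [0.002, -0.982, -0.187], [-1.0, -0.002, -0.002]] q [-7.700e-02  3.450e-01 -5.020e-01  7.220e-01  2.000e-03  2.876e+00]
```

View pics/s1c.png

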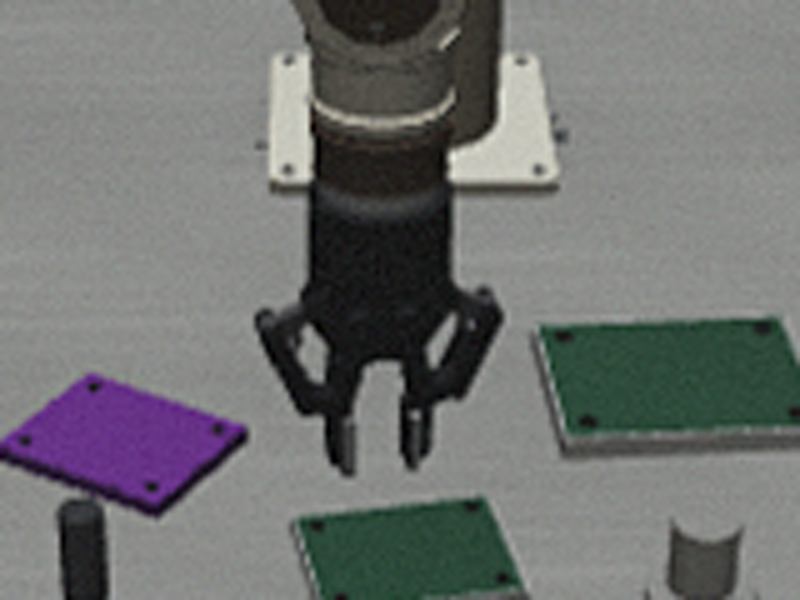

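```bash
python3 -m jog '[{"grip":0.65,"slide":[0.6,0,0],"angular":[0,0,0]},{"grip":0.65,"slide":[0,0,0],"angular":[0,0,0]},{"grip":0.65,"slide":[0,0,0],"angular":[0,0,0]}]';python3 -m jog '[{"grip":0.65,"slide":[0.3,0,0],"angular":[0,0,0]},{"grip":0.65,"slide":[0,0,0],"angular":[0,0,0]}]';python3 -m jog '[{"grip":0.65,"slide":[0.2,0,0],"angular":[0,0,0]},{"grip":0.65,"slide":[0,0,0],"angular":[0,0,0]}]'
```

```text
time_s: 3.65
tool_pos: [0.4304, -0.0324, 0.0049]
orientation: [-1.718, 1.569, 1.612]
force: [0.4, -0.3, 0.3]
width: 0.0299
time_s: 3.85
tool_pos: [0.43, -0.0323, 0.0012]
orientation: [-1.214, 1.568, 2.116]
force: [0.4, 0.5, -1.4]
width: 0.0301
time_s: 4.05
tool_pos: [0.4303, -0.0323, -0.0004]
orientation: [-1.432, 1.569, 1.898]
force: [-1.0, -0.4, 4.7]
width: 0.0296
```

```bash
python3 -m jog '[{"grip":0.65,"slide":[-0.35,0,0],"angular":[0,0,0]},{"grip":0.65,"slide":[0,0,-1],"angular":[0,0,0]},{"grip":0.65,"slide":[0,0,-0.5],"angular":[0,0,0]},{"grip":0.65,"slide":[0,0,-0.5],"angular":[0,0,0]},{"grip":0.65,"slide":[0,0,-0.5],"angular":[0,0,0]},{"grip":0.65,"slide":[0,0,0],"angular":[0,0,0]}]'
python3 - <<'E'
from h import *
o,M=st()
for n in("top","scene"): cv2.imwrite(f"pics/{n}2.png",camera(n))
crop("top",cv2.imread("pics/top2.png"),225,135,120,115,5,"pics/t2c.png")
crop("scene",cv2.imread("pics/scene2.png"),190,140,160,120,5,"pics/s2c.png")
E
```

```text
time_s: 4.65
tool_pos: [0.4553, -0.0275, 0.0027]
orientation: [-1.359, 1.568, 1.971]
force: [-0.8, 0.2, 0.4]
width: 0.0299
t 4.65 pos [ 0.4553 -0.0275  0.0027] F [-0.79  0.17  0.44] T [-0.03 -0.01  0.03] w 0.0299 
R [[-0.001, 0.188, -0.982], [0.002, -0.982, -0.188], [-1.0, -0.002, 0.0]] q [-6.200e-02  3.980e-01 -4.480e-01  7.250e-01  2.000e-03  2.891e+00]
```

View pics/s2c.png

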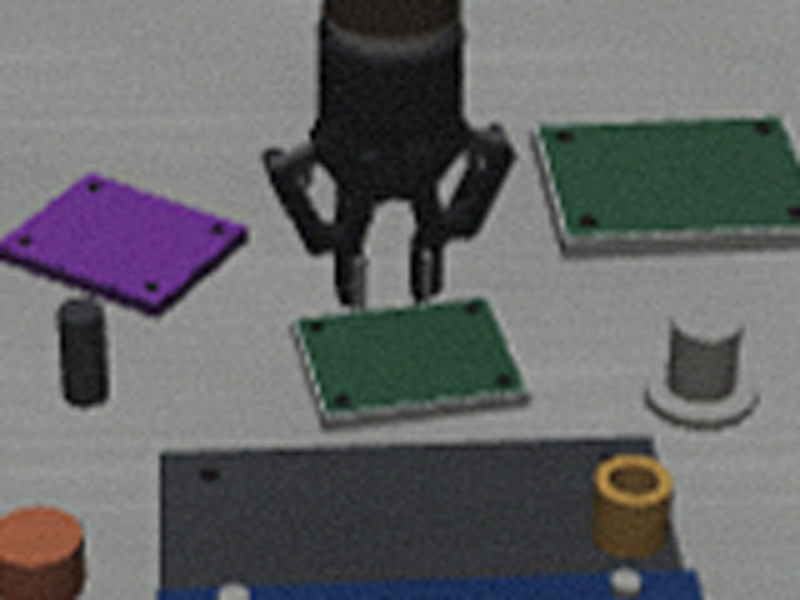

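View pics/t2c.png

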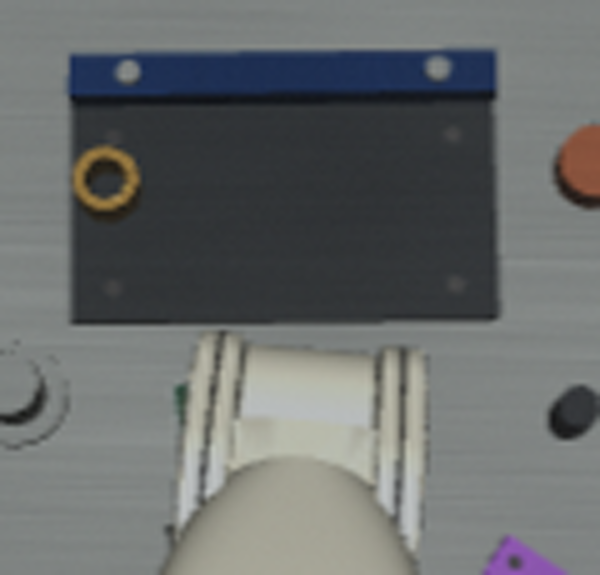

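```bash
python3 -m jog '[{"grip":0.65,"slide":[0,0,-0.5],"angular":[0,0,0]},{"grip":0.65,"slide":[0,0,-0.5],"angular":[0.02,0,0]},{"grip":0.65,"slide":[0,0,-0.5],"angular":[0.02,0,0]},{"grip":0.65,"slide":[0,0,-0.5],"angular":[0.02,0,0]},{"grip":0.65,"slide":[0,0,-0.5],"angular":[0.02,0,0]}]'; python3 -m jog '[{"grip":0.65,"slide":[0,0,-0.3],"angular":[0.02,0,0]},{"grip":0.65,"slide":[0,0,-0.2],"angular":[0.02,0,0]},{"grip":0.65,"slide":[0,0,0],"angular":[0.0,0,0]}]'
python3 - <<'E'
from h import *
o,M=st()
for n in("top","scene"): cv2.imwrite(f"pics/{n}3.png",camera(n))
crop("top",cv2.imread("pics/top3.png"),225,135,120,115,5,"pics/t3c.png")
crop("scene",cv2.imread("pics/scene3.png"),190,140,160,120,5,"pics/s3c.png")
E
```

```text
time_s: 5.25
tool_pos: [0.4798, -0.0234, 0.0028]
orientation: [-1.227, 1.568, 2.021]
force: [-1.5, -0.1, -1.7]
width: 0.0296
time_s: 5.55
tool_pos: [0.4821, -0.0221, 0.0024]
orientation: [-0.686, 1.564, 2.524]
force: [-5.1, 2.6, 3.3]
width: 0.0296
t 5.55 pos [ 0.4821 -0.0221  0.0024] F [-5.08  2.62  3.32] T [0.53 1.09 0.13] w 0.0296 
R [[-0.006, 0.068, -0.998], [0.004, -0.998, -0.068], [-1.0, -0.004, 0.005]] q [-0.048  0.442 -0.374  0.761  0.004  3.025]
```

View pics/s3c.png

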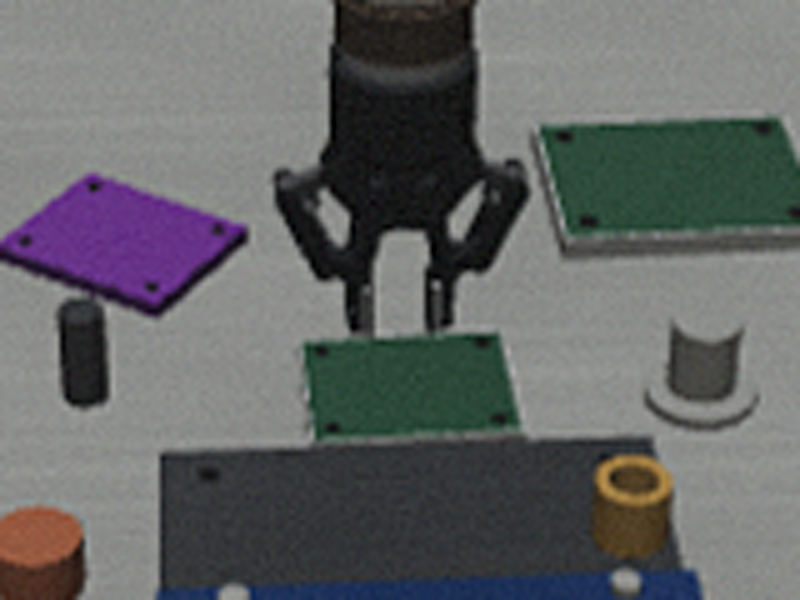

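```bash
python3 -m jog '[{"grip":0.65,"slide":[0,0,-0.1],"angular":[0.015,0,0]},{"grip":0.65,"slide":[0,0,-0.1],"angular":[0.015,0,0]},{"grip":0.65,"slide":[0,0,0],"angular":[0.0,0,0]},{"grip":0.65,"slide":[0,0,0],"angular":[0.0,0,0]}]'
python3 - <<'E'
from h import *
o,M=st()
for n in("top","scene"): cv2.imwrite(f"pics/{n}4.png",camera(n))
crop("scene",cv2.imread("pics/scene4.png"),230,190,100,60,8,"pics/s4c.png")
E
```

```text
time_s: 6.05
tool_pos: [0.4835, -0.0216, 0.0023]
orientation: [-0.685, 1.563, 2.495]
force: [-7.6, 3.0, 3.5]
width: 0.0301
t 6.05 pos [ 0.4835 -0.0216  0.0023] F [-7.64  2.96  3.48] T [0.76 1.28 0.17] w 0.0301 
R [[-0.006, 0.039, -0.999], [0.005, -0.999, -0.039], [-1.0, -0.005, 0.006]] q [-0.048  0.444 -0.369  0.764  0.005  3.055]
```

View pics/s4c.png

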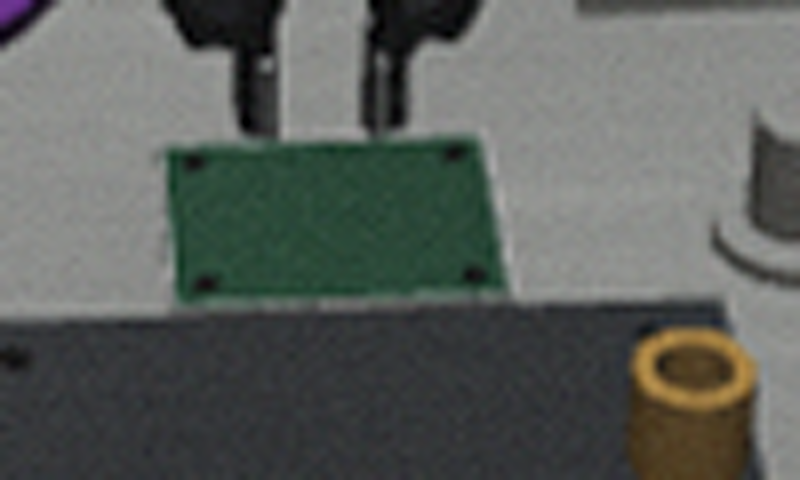

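```bash
cat > arc.py <<'E'
import numpy as np
def p(th,zc=2.6):
    t=np.radians(th); e1=np.array([np.cos(t),-np.sin(t)]); e2=np.array([np.sin(t),np.cos(t)])
    if th<=90:
        B=np.array([-8*np.tan(t) if 10*np.cos(t)>8 else -10*np.sin(t),0])
    else:
        a=t-np.pi/2; C=np.array([-8*np.tan(a),0]); B=C-10*e2
    return B-90*e1+zc*e2,e1
def Q(th,d,phi=0,h=11):
    q,e1=p(th); f=np.radians(phi)
    # TCP = corner + h*toolz ; toolz = (-cos f, -sin f)  (f,z), toolx=(sin f,-cos f)
    return q+d*e1+h*np.array([-np.cos(f),-np.sin(f)])
def row(a,b):  # a,b=(th,d,phi)
    D=Q(*b)-Q(*a); f=np.radians(a[2])
    x=np.array([np.sin(f),-np.cos(f)]); z=np.array([-np.cos(f),-np.sin(f)])
    print(a,'->',b,"slide",(D@x/10).round(3),0,(D@z/10).round(3),"ang y",round(np.radians(b[2]-a[2]),3))
E
python3 -c "
from arc import *
row((0,3.4,0),(0,4.7,0))
for t in range(0,90,3): row((t,4.7,0),(t+3,4.7,0))
"
```

```text
(0, 3.4, 0) -> (0, 4.7, 0) slide 0.0 0 -0.13 ang y 0.0
(0, 4.7, 0) -> (3, 4.7, 0) slide -0.446 0 0.017 ang y 0.0
(3, 4.7, 0) -> (6, 4.7, 0) slide -0.444 0 -0.006 ang y 0.0
(6, 4.7, 0) -> (9, 4.7, 0) slide -0.441 0 -0.029 ang y 0.0
(9, 4.7, 0) -> (12, 4.7, 0) slide -0.437 0 -0.051 ang y 0.0
(12, 4.7, 0) -> (15, 4.7, 0) slide -0.431 0 -0.073 ang y 0.0
(15, 4.7, 0) -> (18, 4.7, 0) slide -0.424 0 -0.094 ang y 0.0
(18, 4.7, 0) -> (21, 4.7, 0) slide -0.416 0 -0.115 ang y 0.0
(21, 4.7, 0) -> (24, 4.7, 0) slide -0.407 0 -0.134 ang y 0.0
(24, 4.7, 0) -> (27, 4.7, 0) slide -0.397 0 -0.153 ang y 0.0
(27, 4.7, 0) -> (30, 4.7, 0) slide -0.386 0 -0.171 ang y 0.0
(30, 4.7, 0) -> (33, 4.7, 0) slide -0.374 0 -0.187 ang y 0.0
(33, 4.7, 0) -> (36, 4.7, 0) slide -0.36 0 -0.202 ang y 0.0
(36, 4.7, 0) -> (39, 4.7, 0) slide -0.346 0 -0.235 ang y 0.0
(39, 4.7, 0) -> (42, 4.7, 0) slide -0.331 0 -0.261 ang y 0.0
(42, 4.7, 0) -> (45, 4.7, 0) slide -0.315 0 -0.279 ang y 0.0
(45, 4.7, 0) -> (48, 4.7, 0) slide -0.298 0 -0.297 ang y 0.0
(48, 4.7, 0) -> (51, 4.7, 0) slide -0.28 0 -0.314 ang y 0.0
(51, 4.7, 0) -> (54, 4.7, 0) slide -0.261 0 -0.331 ang y 0.0
(54, 4.7, 0) -> (57, 4.7, 0) slide -0.242 0 -0.346 ang y 0.0
(57, 4.7, 0) -> (60, 4.7, 0) slide -0.222 0 -0.361 ang y 0.0
(60, 4.7, 0) -> (63, 4.7, 0) slide -0.201 0 -0.374 ang y 0.0
(63, 4.7, 0) -> (66, 4.7, 0) slide -0.18 0 -0.386 ang y 0.0
(66, 4.7, 0) -> (69, 4.7, 0) slide -0.158 0 -0.398 ang y 0.0
(69, 4.7, 0) -> (72, 4.7, 0) slide -0.136 0 -0.408 ang y 0.0
(72, 4.7, 0) -> (75, 4.7, 0) slide -0.114 0 -0.417 ang y 0.0
(75, 4.7, 0) -> (78, 4.7, 0) slide -0.091 0 -0.425 ang y 0.0
(78, 4.7, 0) -> (81, 4.7, 0) slide -0.068 0 -0.432 ang y 0.0
(81, 4.7, 0) -> (84, 4.7, 0) slide -0.045 0 -0.438 ang y 0.0
(84, 4.7, 0) -> (87, 4.7, 0) slide -0.021 0 -0.442 ang y 0.0
(87, 4.7, 0) -> (90, 4.7, 0) slide 0.002 0 -0.445 ang y 0.0
```

```bash
python3 -m jog '[{"grip":0.65,"slide":[0,-0.05,-0.15],"angular":[0,0,0]},{"grip":0.65,"slide":[0,0,0],"angular":[0,0,0]}]'; python3 -m jog '[{"grip":0.65,"slide":[-0.22,0,0.01],"angular":[0,0,0]},{"grip":0.65,"slide":[-0.22,0,0.01],"angular":[0,0,0]},{"grip":0.65,"slide":[-0.22,0,0],"angular":[0,0,0]},{"grip":0.65,"slide":[-0.22,0,0],"angular":[0,0,0]}]'
python3 -c "
from h import *
st()"
```

```text
time_s: 6.35
tool_pos: [0.4838, -0.0215, 0.0021]
orientation: [-0.444, 1.561, 2.736]
force: [-8.7, 2.2, 5.4]
width: 0.0298
time_s: 6.75
tool_pos: [0.4842, -0.0216, 0.0105]
orientation: [-0.498, 1.562, 2.682]
force: [-4.9, 2.0, -1.2]
width: 0.0301
t 6.75 pos [ 0.4842 -0.0216  0.0105] F [-4.9   1.99 -1.25] T [0.46 1.17 0.09] w 0.0301 
R [[-0.008, 0.038, -0.999], [0.004, -0.999, -0.038], [-1.0, -0.004, 0.008]] q [-4.700e-02  4.340e-01 -3.580e-01  7.870e-01  3.000e-03  3.057e+00]
```

```bash
python3 -m jog '[{"grip":0.65,"slide":[0,0,-0.2],"angular":[0,0,0]},{"grip":0.65,"slide":[0,0,-0.15],"angular":[0,0,0]},{"grip":0.65,"slide":[0,0,0],"angular":[0,0,0]}]'
python3 - <<'E'
from h import *
st(); cv2.imwrite("pics/scene5.png",camera("scene"))
crop("scene",cv2.imread("pics/scene5.png"),230,170,100,80,8,"pics/s5c.png")
E
```

```text
time_s: 7.05
tool_pos: [0.4843, -0.0214, 0.0093]
orientation: [-0.285, 1.556, 2.894]
force: [-10.7, 0.9, -0.8]
width: 0.0295
t 7.05 pos [ 0.4843 -0.0214  0.0093] F [-10.72   0.87  -0.82] T [0.39 2.18 0.08] w 0.0295 
R [[-0.015, 0.038, -0.999], [0.004, -0.999, -0.038], [-1.0, -0.004, 0.014]] q [-4.600e-02  4.400e-01 -3.520e-01  7.940e-01  3.000e-03  3.057e+00]
```

View pics/s5c.png

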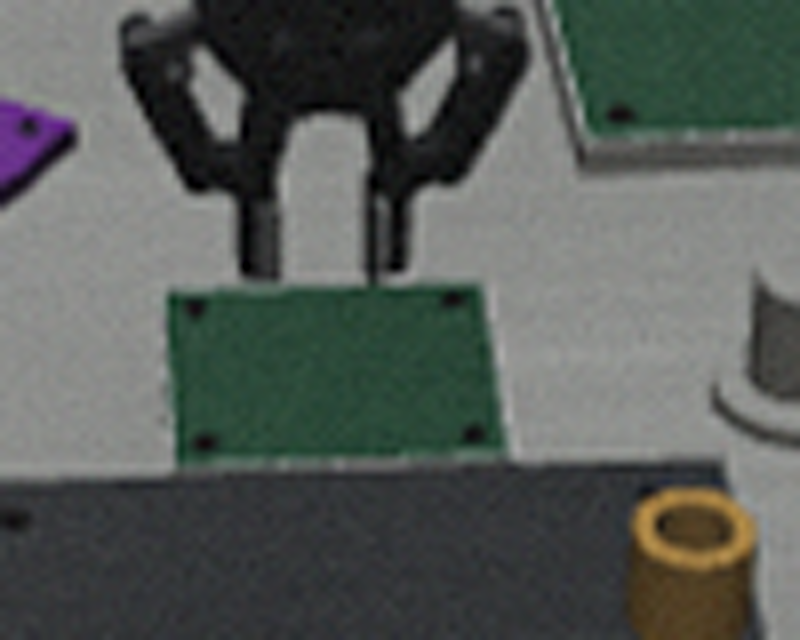

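```bash
python3 -m jog '[{"grip":0.65,"slide":[-0.44,0,-0.02],"angular":[0,0,0]},{"grip":0.65,"slide":[-0.44,0,-0.05],"angular":[0,0,0]},{"grip":0.65,"slide":[-0.43,0,-0.08],"angular":[0,0,0]}]'
python3 - <<'E'
from h import *
st(); 
E
```

```text
time_s: 7.4
tool_pos: [0.4861, -0.0215, 0.0227]
orientation: [-0.294, 1.556, 2.886]
force: [-10.3, 1.7, 0.3]
width: 0.0298
t 7.4 pos [ 0.4861 -0.0215  0.0227] F [-10.32   1.75   0.28] T [0.43 2.13 0.03] w 0.0298 
R [[-0.014, 0.038, -0.999], [0.004, -0.999, -0.038], [-1.0, -0.004, 0.014]] q [-4.600e-02  4.230e-01 -3.350e-01  8.280e-01  3.000e-03  3.058e+00]
```

```bash
python3 -m jog '[{"grip":0.65,"slide":[-0.43,0,-0.09],"angular":[0,0,0]},{"grip":0.65,"slide":[-0.42,0,-0.11],"angular":[0,0,0]},{"grip":0.65,"slide":[-0.41,0,-0.13],"angular":[0,0,0]},{"grip":0.65,"slide":[-0.4,0,-0.15],"angular":[0,0,0]}]'
python3 - <<'E'
from h import *
st(); cv2.imwrite("pics/scene6.png",camera("scene"))
crop("scene",cv2.imread("pics/scene6.png"),230,150,100,100,6,"pics/s6c.png")
E
```

```text
time_s: 7.8
tool_pos: [0.4916, -0.0213, 0.0398]
orientation: [-0.321, 1.558, 2.858]
force: [-10.3, 1.8, 2.6]
width: 0.0296
t 7.8 pos [ 0.4916 -0.0213  0.0398] F [-10.29   1.83   2.62] T [0.37 2.18 0.06] w 0.0296 
R [[-0.013, 0.038, -0.999], [0.004, -0.999, -0.038], [-1.0, -0.004, 0.012]] q [-4.500e-02  4.070e-01 -3.030e-01  8.740e-01  3.000e-03  3.058e+00]
```

View pics/s6c.png

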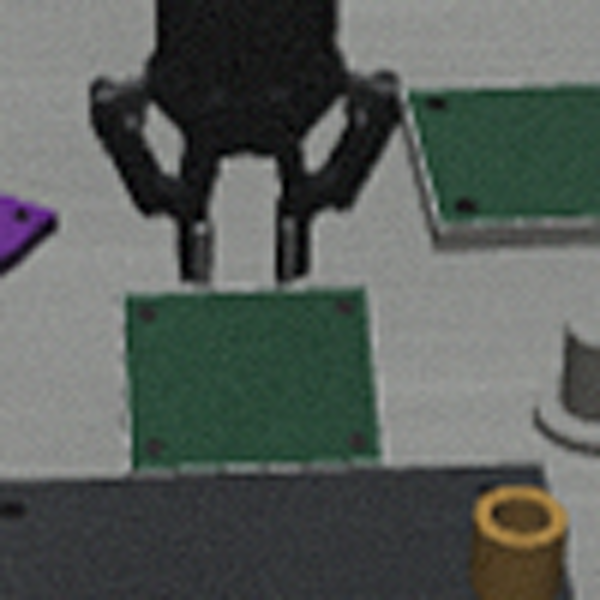

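```bash
python3 -m jog '[{"grip":0.65,"slide":[-0.39,0,-0.16],"angular":[0,0,0]},{"grip":0.65,"slide":[-0.38,0,-0.18],"angular":[0,0,0]},{"grip":0.65,"slide":[-0.37,0,-0.19],"angular":[0,0,0]},{"grip":0.65,"slide":[-0.355,0,-0.21],"angular":[0,0,0]}]'
python3 -m jog '[{"grip":0.65,"slide":[-0.345,0,-0.23],"angular":[0,0,0]},{"grip":0.65,"slide":[-0.33,0,-0.25],"angular":[0,0,0]},{"grip":0.65,"slide":[-0.31,0,-0.27],"angular":[0,0,0]}]'
python3 - <<'E'
from h import *
st(); cv2.imwrite("pics/scene7.png",camera("scene"))
crop("scene",cv2.imread("pics/scene7.png"),230,130,100,120,5,"pics/s7c.png")
E
```

```text
time_s: 8.25
tool_pos: [0.5001, -0.021, 0.0554]
orientation: [-0.386, 1.56, 2.793]
force: [-9.7, 1.9, 5.3]
width: 0.0301
time_s: 8.55
tool_pos: [0.5083, -0.0207, 0.0658]
orientation: [-0.447, 1.561, 2.733]
force: [-10.2, 2.7, 7.6]
width: 0.0299
t 8.55 pos [ 0.5083 -0.0207  0.0658] F [-10.23   2.67   7.64] T [0.5  2.13 0.04] w 0.0299 
R [[-0.009, 0.038, -0.999], [0.004, -0.999, -0.038], [-1.0, -0.004, 0.009]] q [-4.300e-02  3.990e-01 -2.320e-01  9.490e-01  3.000e-03  3.061e+00]
```

View pics/s7c.png

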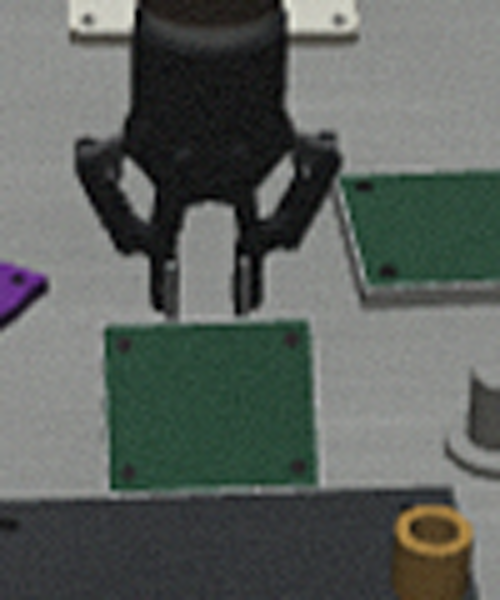

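```bash
python3 -m jog '[{"grip":0.65,"slide":[-0.31,0,-0.28],"angular":[0,0,0]},{"grip":0.65,"slide":[-0.295,0,-0.3],"angular":[0,0,0]},{"grip":0.65,"slide":[-0.275,0,-0.32],"angular":[0,0,0]},{"grip":0.65,"slide":[-0.26,0,-0.335],"angular":[0,0,0]}]'
python3 -c "
from h import *
st()"
```

```text
time_s: 9.0
tool_pos: [0.5217, -0.0202, 0.0781]
orientation: [-0.571, 1.563, 2.609]
force: [-9.6, 2.5, 12.7]
width: 0.0301
t 9.0 pos [ 0.5217 -0.0202  0.0781] F [-9.61  2.51 12.68] T [0.55 2.04 0.03] w 0.0301 
R [[-0.007, 0.038, -0.999], [0.004, -0.999, -0.038], [-1.0, -0.004, 0.007]] q [-0.041  0.406 -0.183  0.989  0.004  3.063]
```

```bash
python3 -m jog '[{"grip":0.65,"slide":[-0.28,0,-0.34],"angular":[0,0,0]},{"grip":0.65,"slide":[-0.26,0,-0.355],"angular":[0,0,0]},{"grip":0.65,"slide":[-0.23,0,-0.37],"angular":[0,0,0]}]'
python3 - <<'E'
from h import *
st(); cv2.imwrite("pics/scene8.png",camera("scene"))
crop("scene",cv2.imread("pics/scene8.png"),230,130,100,120,5,"pics/s8c.png")
E
```

```text
time_s: 9.3
tool_pos: [0.5346, -0.0197, 0.0866]
orientation: [-1.152, 1.566, 2.028]
force: [-5.9, 3.3, 9.7]
width: 0.0298
t 9.3 pos [ 0.5346 -0.0197  0.0866] F [-5.85  3.26  9.74] T [0.6  1.16 0.03] w 0.0298 
R [[-0.002, 0.038, -0.999], [0.004, -0.999, -0.038], [-1.0, -0.004, 0.002]] q [-0.039  0.416 -0.141  1.015  0.004  3.064]
```

View pics/s8c.png

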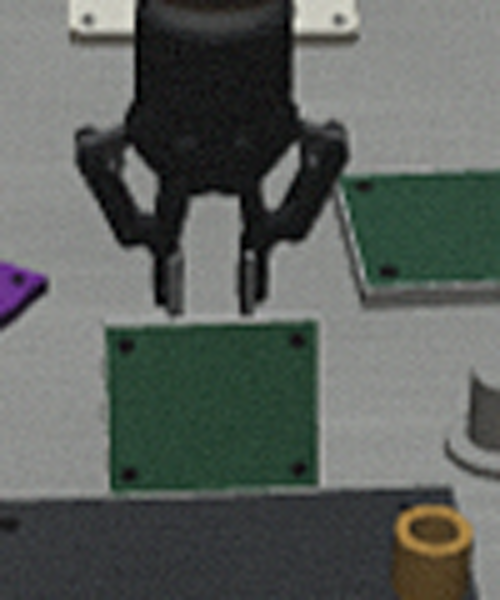

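```bash
cat >> h.py <<'E'
U=np.array([np.cos(.038),np.sin(.038),0]);V=np.array([-np.sin(.038),np.cos(.038),0]);Z=np.array([0,0,1.])
def pl(th,cy,bx0):
    """plate pose: bottom corner line B in bed f coordinate bx0(=step x at y=cy) ; returns func plate(x,y,z)->world"""
    t=np.radians(th); e1=np.cos(t)*U-np.sin(t)*Z; e2=np.sin(t)*U+np.cos(t)*Z
    b=(-8*np.tan(t) if 10*np.cos(t)>8 else -10*np.sin(t))/1000
    B=np.array([bx0,cy,0])+b*U
    return lambda P:(B+ (np.array(P)[:,[0]]-.045)*e1+np.array(P)[:,[1]]*V+(np.array(P)[:,[2]]+.005)*e2)
E
python3 - <<'E'
from h import *
g=lambda p:(np.array(p)+.5)/5-.5+[230,130]
obs=g([(106,325),(318,321),(317,487),(111,492)])
print(obs.round(1))
for th in (60,63,66,69,72):
    w=pl(th,-.0196,.586)([(-.045,-.055,.005),(-.045,.055,.005),(.045,.055,.005),(.045,-.055,.005)])
    print(th,proj("scene",w).round(1).tolist(),w[0].round(4))
print("TCP corners",proj("scene",[[.5346+dx,-.0197,.0866] for dx in (-.011,0,.011)]))
print("tip obs",g([(172,313),(248,313)]))
E
```

```text
[[250.8 194.6]
 [293.2 193.8]
 [293.  227. ]
 [251.8 228. ]]
60 [[248.9, 194.4], [292.5, 193.2], [293.1, 228.6], [249.8, 229.9]] [ 0.5431 -0.0763  0.0829]
63 [[249.0, 194.7], [292.7, 193.6], [293.1, 228.7], [249.8, 230.0]] [ 0.5473 -0.0761  0.0847]
66 [[249.0, 195.1], [292.9, 194.0], [293.1, 228.8], [249.8, 230.2]] [ 0.5515 -0.076   0.0863]
69 [[249.1, 195.7], [293.1, 194.6], [293.1, 229.0], [249.8, 230.3]] [ 0.5559 -0.0758  0.0876]
72 [[249.1, 196.4], [293.3, 195.2], [293.1, 229.1], [249.8, 230.5]] [ 0.5603 -0.0756  0.0887]
TCP corners [[271.20347895 188.73112575]
 [271.35138563 191.15547423]
 [271.50130989 193.61276822]]
tip obs [[264.  192.2]
 [279.2 192.2]]
```

```bash
python3 -m jog '[{"grip":0.65,"slide":[-0.18,0,-0.39],"angular":[0,0,0]},{"grip":0.65,"slide":[-0.155,0,-0.4],"angular":[0,0,0]},{"grip":0.65,"slide":[-0.135,0,-0.41],"angular":[0,0,0]}]'
python3 - <<'E'
from h import *
st()
from arc import *
for a in range(90,112,4):
    q0,e0=p(a,0);q1,e1=p(a+4,0); D=q1+4*e1-q0-4*e0; print(a,D.round(2))
E
```

```text
time_s: 9.65
tool_pos: [0.5481, -0.0192, 0.0924]
orientation: [-1.923, 1.566, 1.257]
force: [-4.6, 2.6, 12.9]
width: 0.0298
t 9.65 pos [ 0.5481 -0.0192  0.0924] F [-4.62  2.59 12.89] T [0.64 1.01 0.03] w 0.0298 
R [[0.001, 0.038, -0.999], [0.004, -0.999, -0.038], [-1.0, -0.004, -0.002]] q [-0.037  0.432 -0.1    1.038  0.004  3.066]
90 [5.46 0.49]
94 [5.48 0.07]
98 [ 5.46 -0.35]
102 [ 5.4  -0.77]
106 [ 5.31 -1.19]
110 [ 5.18 -1.6 ]
```

```bash
python3 -m jog '[{"grip":0.65,"slide":[-0.12,0,-0.42],"angular":[0,0,0]},{"grip":0.65,"slide":[-0.1,0,-0.43],"angular":[0,0,0]},{"grip":0.65,"slide":[-0.07,0,-0.44],"angular":[0,0,0]}]'
python3 - <<'E'
from h import *
st(); cv2.imwrite("pics/scene9.png",camera("scene"))
crop("scene",cv2.imread("pics/scene9.png"),230,130,100,120,5,"pics/s9c.png")
cv2.imwrite("pics/top9.png",camera("top"))
crop("top",cv2.imread("pics/top9.png"),225,135,120,115,5,"pics/t9c.png")
E
```

```text
time_s: 9.95
tool_pos: [0.5627, -0.0186, 0.0962]
orientation: [-2.48, 1.564, 0.7]
force: [-2.6, 3.1, 12.7]
width: 0.0301
t 9.95 pos [ 0.5627 -0.0186  0.0962] F [-2.65  3.15 12.69] T [ 0.68  0.42 -0.02] w 0.0301 
R [[0.005, 0.039, -0.999], [0.004, -0.999, -0.039], [-1.0, -0.004, -0.005]] q [-0.035  0.451 -0.057  1.057  0.005  3.068]
```

View pics/s9c.png

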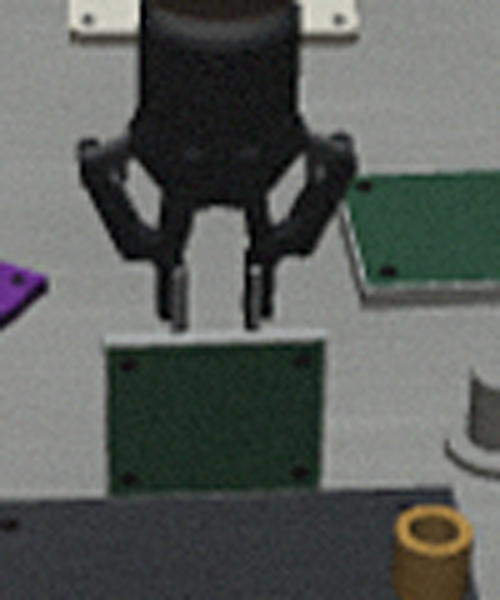

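```bash
python3 - <<'E'
from h import *
g=lambda p:(np.array(p)+.5)/5-.5+[230,130]
obs=g([(107,346),(323,341),(104,336),(327,331),(319,490),(110,493)])
print(obs.round(1).tolist())
for th in (78,82,86,90):
  for dz in (0,.007):
    w=pl(th,-.0196,.586)([(-.045,-.055,.005),(-.045,.055,.005),(-.045,-.055,-.005),(-.045,.055,-.005)])+[0,0,dz]
    print(th,dz,proj("scene",w).round(1).tolist(),w[0].round(4))
s=[[.586,-.0196,.008]]+.055*V; s2=np.array([[.586,-.0196,.008]])-.055*V
print(proj("scene",np.r_[s,s2]))
E
```

```text
[[251.0, 198.8], [294.2, 197.8], [250.4, 196.8], [295.0, 195.8], [293.4, 227.6], [251.6, 228.2]]
78 0 [[249.3, 198.0], [293.7, 196.8], [249.1, 196.4], [293.3, 195.3]] [ 0.5694 -0.0753  0.0901]
78 0.007 [[249.3, 195.6], [293.9, 194.5], [249.1, 194.1], [293.4, 192.9]] [ 0.5694 -0.0753  0.0971]
82 0 [[249.4, 199.3], [294.0, 198.1], [249.2, 197.4], [293.6, 196.3]] [ 0.5756 -0.075   0.0905]
82 0.007 [[249.4, 196.9], [294.1, 195.8], [249.2, 195.1], [293.7, 194.0]] [ 0.5756 -0.075   0.0975]
86 0 [[249.5, 200.8], [294.3, 199.6], [249.3, 198.7], [293.8, 197.5]] [ 0.5818 -0.0748  0.0905]
86 0.007 [[249.5, 198.4], [294.4, 197.2], [249.3, 196.3], [294.0, 195.2]] [ 0.5818 -0.0748  0.0975]
90 0 [[249.6, 202.4], [294.5, 201.2], [249.4, 200.0], [294.1, 198.9]] [ 0.5881 -0.0746  0.09  ]
90 0.007 [[249.6, 200.0], [294.7, 198.8], [249.4, 197.7], [294.2, 196.5]] [ 0.5881 -0.0746  0.097 ]
[[293.13898686 227.62177169]
 [249.77793157 228.95817053]]
```

View pics/t9c.png

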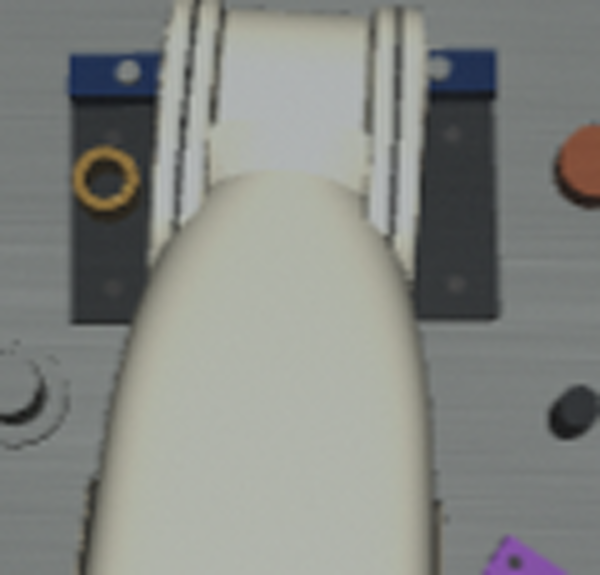

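```bash
python3 -m jog '[{"grip":0.65,"slide":[-0.06,0,-0.46],"angular":[0,0,0]},{"grip":0.65,"slide":[-0.04,0,-0.46],"angular":[0,0,0]}]'
python3 - <<'E'
from h import *
st(); cv2.imwrite("pics/scene10.png",camera("scene"))
crop("scene",cv2.imread("pics/scene10.png"),230,150,100,100,8,"pics/s10c.png")
E
```

```text
time_s: 10.25
tool_pos: [0.5727, -0.0181, 0.0974]
orientation: [-2.6, 1.563, 0.58]
force: [-3.0, 4.2, 10.1]
width: 0.0296
t 10.25 pos [ 0.5727 -0.0181  0.0974] F [-2.99  4.18 10.15] T [ 0.76  0.15 -0.  ] w 0.0296 
R [[0.007, 0.039, -0.999], [0.005, -0.999, -0.039], [-1.0, -0.004, -0.007]] q [-0.034  0.467 -0.028  1.069  0.005  3.069]
```

View pics/s10c.png

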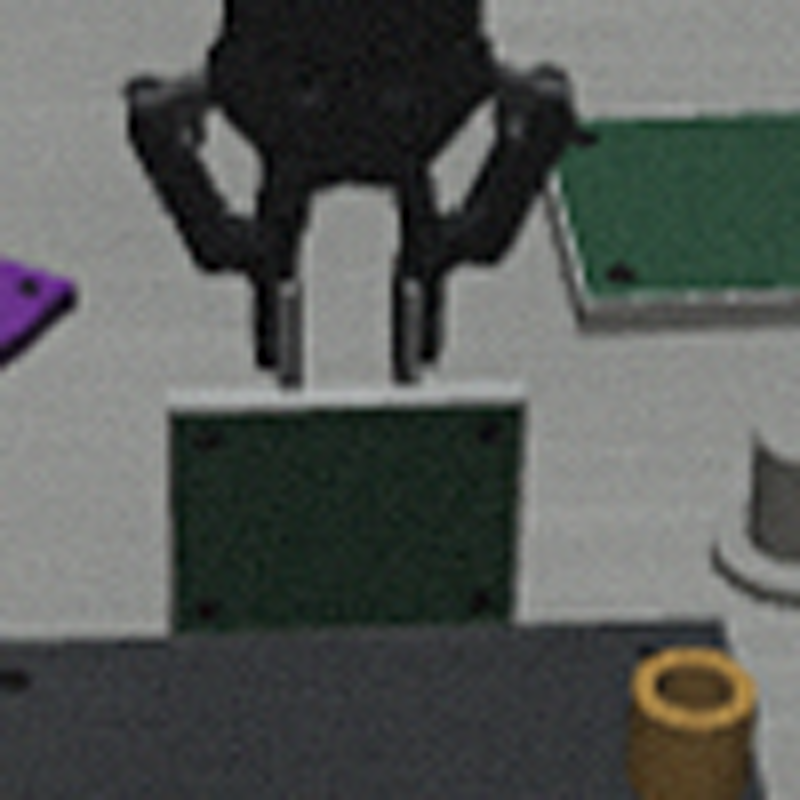

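```bash
python3 -m jog '[{"grip":0.65,"slide":[-0.02,-0.04,-0.46],"angular":[0,0,0]},{"grip":0.65,"slide":[0,-0.04,-0.46],"angular":[0,0,0]}]'; python3 -m jog '[{"grip":0.65,"slide":[0.0,0,-0.46],"angular":[0,0,0]}]'
python3 - <<'E'
from h import *
st(); cv2.imwrite("pics/scene11.png",camera("scene"))
crop("scene",cv2.imread("pics/scene11.png"),230,150,100,100,8,"pics/s11c.png")
E
```

```text
time_s: 10.5
tool_pos: [0.5824, -0.0176, 0.0976]
orientation: [-2.822, 1.562, 0.358]
force: [-0.5, 1.0, 9.7]
width: 0.0297
time_s: 10.6
tool_pos: [0.587, -0.0175, 0.0974]
orientation: [-2.821, 1.562, 0.358]
force: [1.3, 1.8, 7.7]
width: 0.0299
t 10.6 pos [ 0.587  -0.0175  0.0974] F [1.3  1.78 7.75] T [ 0.28 -0.21 -0.05] w 0.0299 
R [[0.008, 0.038, -0.999], [0.003, -0.999, -0.038], [-1.0, -0.003, -0.008]] q [-3.100e-02  4.920e-01  1.300e-02  1.084e+00  3.000e-03  3.072e+00]
```

View pics/s11c.png

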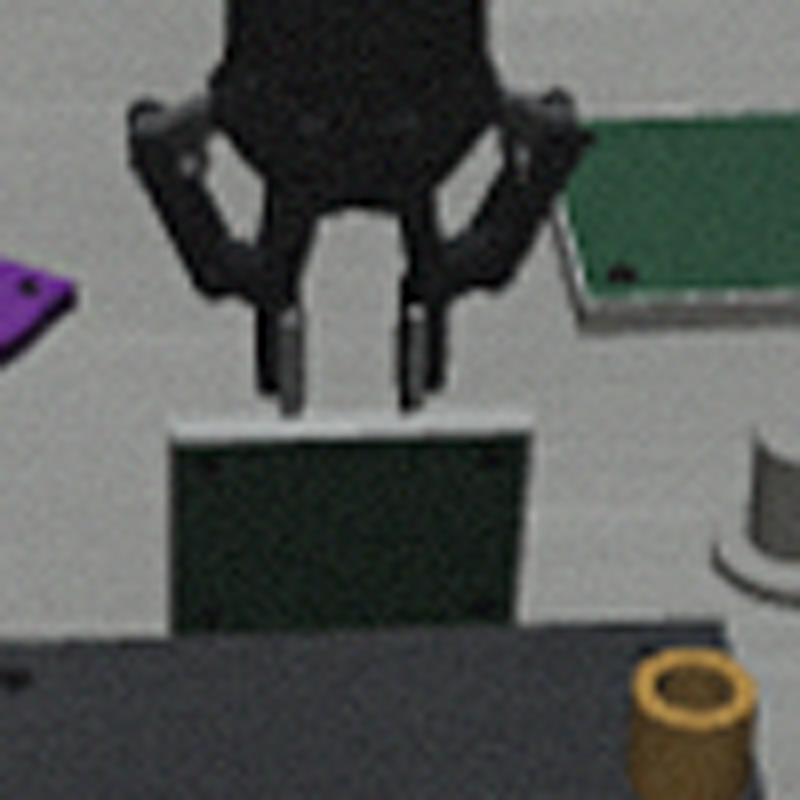

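```bash
python3 -m jog '[{"grip":0.65,"slide":[0.06,0,-0.47],"angular":[0,0,0]},{"grip":0.65,"slide":[0.06,0,-0.47],"angular":[0,0,0]},{"grip":0.65,"slide":[0.07,0,-0.47],"angular":[0,0,0]}]'
python3 - <<'E'
from h import *
st(); cv2.imwrite("pics/scene12.png",camera("scene"))
crop("scene",cv2.imread("pics/scene12.png"),230,150,100,100,8,"pics/s12c.png")
E
```

```text
time_s: 10.95
tool_pos: [0.6013, -0.017, 0.0952]
orientation: [-2.825, 1.562, 0.355]
force: [2.6, 1.5, 7.0]
width: 0.0301
t 10.95 pos [ 0.6013 -0.017   0.0952] F [2.59 1.49 7.04] T [ 0.31 -0.43  0.01] w 0.0301 
R [[0.008, 0.038, -0.999], [0.003, -0.999, -0.038], [-1.0, -0.003, -0.008]] q [-3.000e-02  5.200e-01  5.400e-02  1.097e+00  3.000e-03  3.074e+00]
```

View pics/s12c.png

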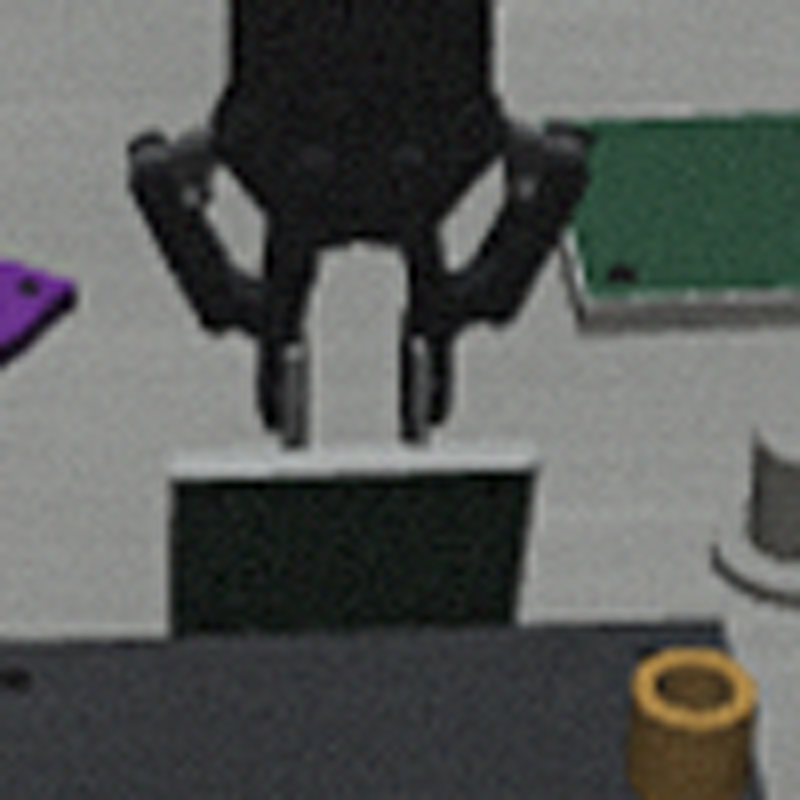

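```bash
python3 -m jog '[{"grip":0.65,"slide":[-2,0,-0.1],"angular":[0,0,0]},{"grip":0.65,"slide":[-4,0,2],"angular":[0,0,0]},{"grip":0.65,"slide":[-1,0,4],"angular":[0,0,0]},{"grip":0.65,"slide":[0,0,4],"angular":[0,0,0]},{"grip":0.65,"slide":[0,0,3],"angular":[0,0,0]},{"grip":0.65,"slide":[0,0,0],"angular":[0,0,0]}]'
python3 - <<'E'
from h import *
st(); cv2.imwrite("pics/scene13.png",camera("scene"))
crop("scene",cv2.imread("pics/scene13.png"),200,170,140,110,5,"pics/s13c.png")
E
```

```text
time_s: 11.6
tool_pos: [0.4649, -0.0228, 0.1625]
orientation: [-0.654, 1.567, 2.525]
force: [1.1, 0.3, -0.3]
width: 0.0302
t 11.6 pos [ 0.4649 -0.0228  0.1625] F [ 1.08  0.31 -0.31] T [ 0.05 -0.08 -0.07] w 0.0302 
R [[-0.003, 0.037, -0.999], [0.002, -0.999, -0.037], [-1.0, -0.002, 0.003]] q [-5.000e-02  2.190e-01 -2.080e-01  1.147e+00  2.000e-03  3.054e+00]
```

View pics/s13c.png

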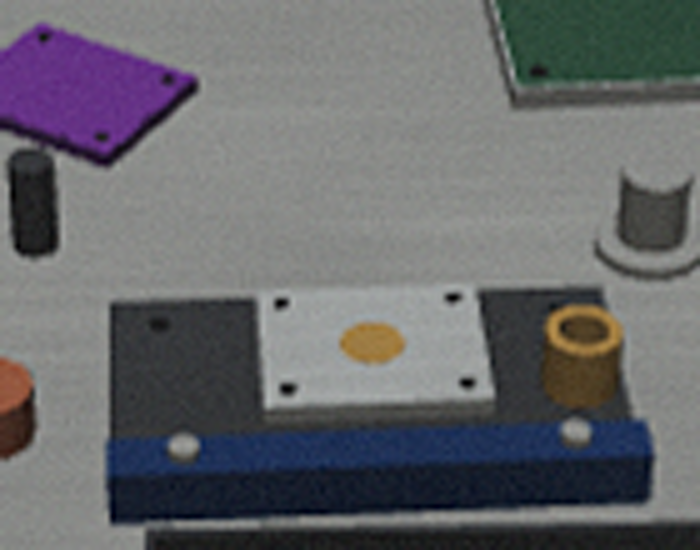

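The plate has flipped: the bare face with its brass spot (at about px (274,238)) is up, and the plate lies on the bed. I'll measure its pose.

```bash
python3 - <<'E'
from h import *
g=lambda p:(np.array(p)+.5)/5-.5+[200,170]
W=unproj("scene",g([(476,288),(258,297),(263,408),(493,401)]),.018); print(W.round(4))
print(W[:2].mean(0),W[2:].mean(0),W.mean(0), np.degrees(np.arctan2(-(W[0]-W[1])[0],(W[0]-W[1])[1])),np.degrees(np.arctan2(-(W[3]-W[2])[0],(W[3]-W[2])[1])))
print([ (d['point'],d['conf']) for d in place_of("scene","plate")])
print([ (d['point'],d['conf']) for d in place_of("scene","edge_far")])
st()
E
```

```text
[[ 0.595   0.0384  0.018 ]
 [ 0.601  -0.071   0.018 ]
 [ 0.6859 -0.0689  0.018 ]
 [ 0.6823  0.0403  0.018 ]]
[ 0.59803816 -0.01630512  0.018     ] [ 0.68411494 -0.01428576  0.018     ] [ 0.64107655 -0.01529544  0.018     ] 3.143813248881979 1.8514400471426833
[([0.3378, 0.1461, 0.0093], 0.96), ([0.3943, -0.1768, 0.0051], 0.87), ([0.6359, -0.0186, 0.0139], 0.71), ([0.5367, 0.1351, -0.0008], 0.52)]
[([0.3526, -0.1541, 0.0025], 0.82), ([0.5921, -0.0169, 0.0135], 0.6)]
t 11.75 pos [ 0.47   -0.0227  0.1629] F [-0.05 -1.    0.36] T [-0.04 -0.04  0.04] w 0.0298 
R [[0.002, 0.038, -0.999], [0.002, -0.999, -0.038], [-1.0, -0.002, -0.002]] q [-5.000e-02  2.240e-01 -2.000e-01  1.145e+00  2.000e-03  3.054e+00]
```

```bash
python3 -m jog '[{"grip":0.65,"slide":[2,-0.1,-3],"angular":[0,0,0]},{"grip":0.65,"slide":[4,-0.1,-3],"angular":[0,0,0]},{"grip":0.65,"slide":[4.5,-0.1,-2],"angular":[0,0,0]},{"grip":0.65,"slide":[3,0,0],"angular":[0,0,0]},{"grip":0.65,"slide":[1.2,0,0],"angular":[0,0,0]},{"grip":0.65,"slide":[0,0,0],"angular":[0,0,0]},{"grip":0.65,"slide":[0,0,0],"angular":[0,0,0]}]'
python3 -c "
from h import *
st()"
```

```text
time_s: 12.45
tool_pos: [0.5493, -0.0163, 0.0161]
orientation: [-1.967, 1.569, 1.213]
force: [0.3, 0.1, 0.3]
width: 0.0298
t 12.45 pos [ 0.5493 -0.0163  0.0161] F [0.32 0.06 0.31] T [0.05 0.   0.04] w 0.0298 
R [[0.001, 0.038, -0.999], [0.002, -0.999, -0.038], [-1.0, -0.002, -0.001]] q [-3.100e-02  5.220e-01 -1.830e-01  8.660e-01  2.000e-03  3.072e+00]
```

Lower by 3.5 mm more, then push along the bed.

```bash
python3 -m jog '[{"grip":0.65,"slide":[0.35,0,0],"angular":[0,0,0]},{"grip":0.65,"slide":[0,0,-1],"angular":[0,0,0]},{"grip":0.65,"slide":[0,0,-1],"angular":[0,0,0]},{"grip":0.65,"slide":[0,0,-0.5],"angular":[0,0,0]},{"grip":0.65,"slide":[0,0,-0.5],"angular":[0,0,0]},{"grip":0.65,"slide":[0,0,-0.5],"angular":[0,0,0]},{"grip":0.65,"slide":[0,0,-0.5],"angular":[0,0,0]}]'
python3 - <<'E'
from h import *
st(); cv2.imwrite("pics/scene14.png",camera("scene"))
crop("scene",cv2.imread("pics/scene14.png"),200,170,140,110,5,"pics/s14c.png")
E
```

```text
time_s: 13.15
tool_pos: [0.5873, -0.0147, 0.0113]
orientation: [-0.599, 1.567, 2.581]
force: [-2.4, -0.3, 2.3]
width: 0.0297
t 13.15 pos [ 0.5873 -0.0147  0.0113] F [-2.41 -0.3   2.3 ] T [-0.04  0.51  0.02] w 0.0297 
R [[-0.003, 0.038, -0.999], [0.002, -0.999, -0.039], [-1.0, -0.002, 0.003]] q [-2.600e-02  5.910e-01 -7.000e-02  9.130e-01  2.000e-03  3.077e+00]
```

View pics/s14c.png

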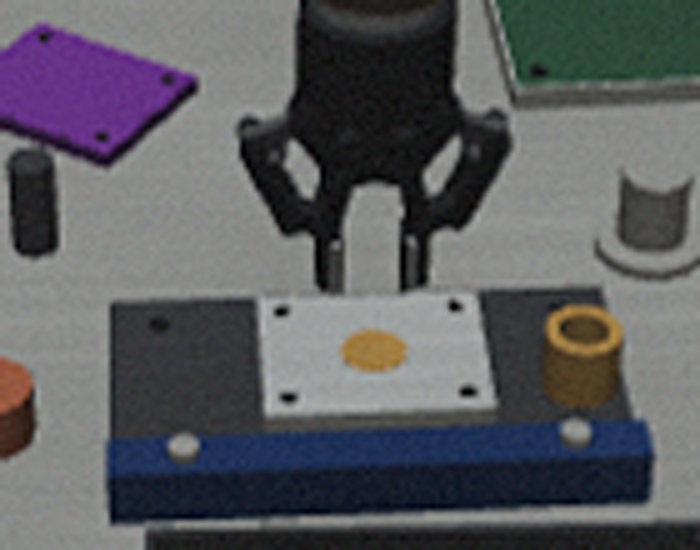

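```bash
python3 -m jog '[{"grip":0.65,"slide":[0,0,-0.5],"angular":[0,0,0]},{"grip":0.65,"slide":[0,0,-0.5],"angular":[0,0,0]},{"grip":0.65,"slide":[0,0,-0.5],"angular":[0,0,0]},{"grip":0.65,"slide":[0,0,-0.5],"angular":[0,0,0]}]';python3 -m jog '[{"grip":0.65,"slide":[0,0,-0.3],"angular":[0,0,0]},{"grip":0.65,"slide":[0,0,-0.2],"angular":[0,0,0]}]';python3 -m jog '[{"grip":0.65,"slide":[0,0,-0.2],"angular":[0,0,0]},{"grip":0.65,"slide":[0,0,-0.2],"angular":[0,0,0]}]'
```

```text
time_s: 13.6
tool_pos: [0.6085, -0.0139, 0.0113]
orientation: [-1.18, 1.568, 2.0]
force: [-0.4, -1.1, -1.1]
width: 0.0303
time_s: 13.8
tool_pos: [0.6134, -0.0137, 0.0115]
orientation: [-1.191, 1.568, 1.99]
force: [-1.6, -0.5, -0.7]
width: 0.0298
time_s: 14.0
tool_pos: [0.6139, -0.0138, 0.0113]
orientation: [-0.271, 1.563, 2.909]
force: [-11.4, -0.5, 7.7]
width: 0.0297
```

```bash
python3 -m jog '[{"grip":0.65,"slide":[-0.05,0,-0.15],"angular":[0,0,0]},{"grip":0.65,"slide":[0,0,-0.1],"angular":[0,0,0]},{"grip":0.65,"slide":[0,0,0],"angular":[0,0,0]}]'
python3 - <<'E'
from h import *
st(); cv2.imwrite("pics/scene15.png",camera("scene"))
crop("scene",cv2.imread("pics/scene15.png"),210,200,120,75,6,"pics/s15c.png")
E
```

```text
time_s: 14.3
tool_pos: [0.6139, -0.0138, 0.0114]
orientation: [-0.175, 1.559, 3.005]
force: [-12.7, -1.5, 8.1]
width: 0.0302
t 14.3 pos [ 0.6139 -0.0138  0.0114] F [-12.69  -1.55   8.12] T [-0.1   2.69  0.07] w 0.0302 
R [[-0.012, 0.038, -0.999], [0.002, -0.999, -0.038], [-1.0, -0.002, 0.012]] q [-2.30e-02  6.41e-01  2.40e-02  9.66e-01  1.00e-03  3.08e+00]
```

View pics/s15c.png

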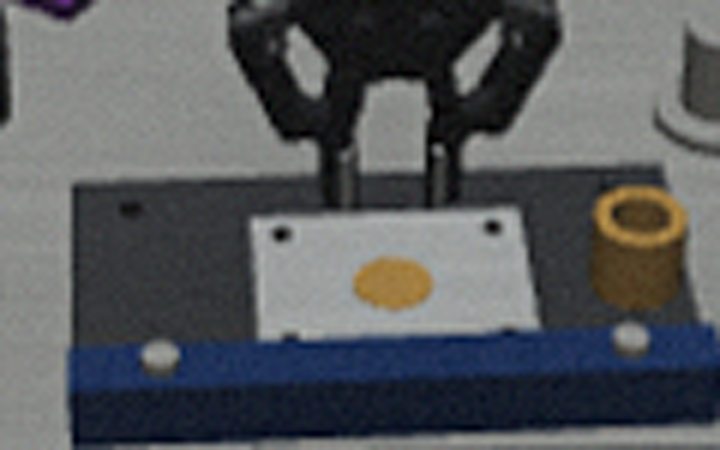

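```bash
python3 -m jog '[{"grip":0.65,"slide":[-0.1,0,0.2],"angular":[0,0,0]},{"grip":0.65,"slide":[-0.05,0,0.4],"angular":[0,0,0]},{"grip":0.65,"slide":[0,0,1],"angular":[0,0,0]},{"grip":0.65,"slide":[0,0,2],"angular":[0,0,0]},{"grip":0.65,"slide":[-3,0,3],"angular":[0,0,0]},{"grip":0.65,"slide":[-4,0,3],"angular":[0,0,0]},{"grip":0.65,"slide":[-4,0,3],"angular":[0,0,0]},{"grip":0.65,"slide":[-4,0,3],"angular":[0,0,0]},{"grip":0.65,"slide":[-3,0,3],"angular":[0,0,0]},{"grip":0.65,"slide":[0,0,0],"angular":[0,0,0]},{"grip":0.65,"slide":[0,0,0],"angular":[0,0,0]}]'
python3 - <<'E'
from h import *
st()
for n in("scene","top"): cv2.imwrite(f"pics/{n}16.png",camera(n))
crop("scene",cv2.imread("pics/scene16.png"),210,200,120,75,6,"pics/s16c.png")
crop("top",cv2.imread("pics/top16.png"),225,135,120,75,6,"pics/t16c.png")
E
```

```text
time_s: 15.45
tool_pos: [0.4354, -0.0211, 0.1952]
orientation: [-2.782, 1.566, 0.398]
force: [-0.4, -0.3, -1.0]
width: 0.0302
t 15.45 pos [ 0.4354 -0.0211  0.1952] F [-0.44 -0.25 -1.03] T [0.   0.   0.02] w 0.0302 
R [[0.005, 0.039, -0.999], [0.002, -0.999, -0.039], [-1.0, -0.002, -0.005]] q [-5.000e-02  1.310e-01 -2.270e-01  1.208e+00  2.000e-03  3.053e+00]
```

View pics/s16c.png

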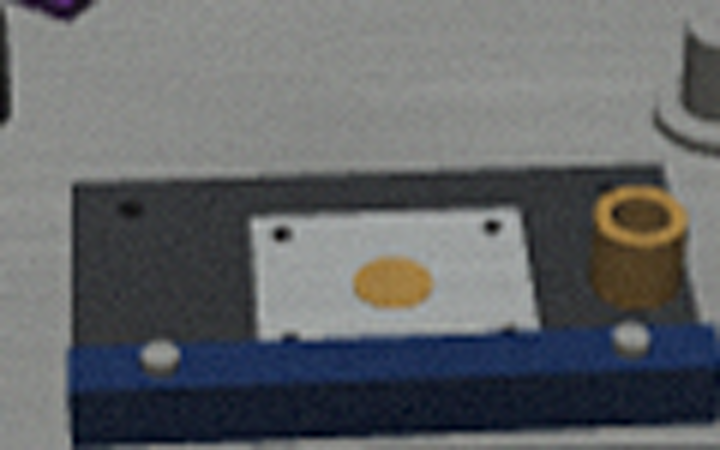

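View pics/t16c.png

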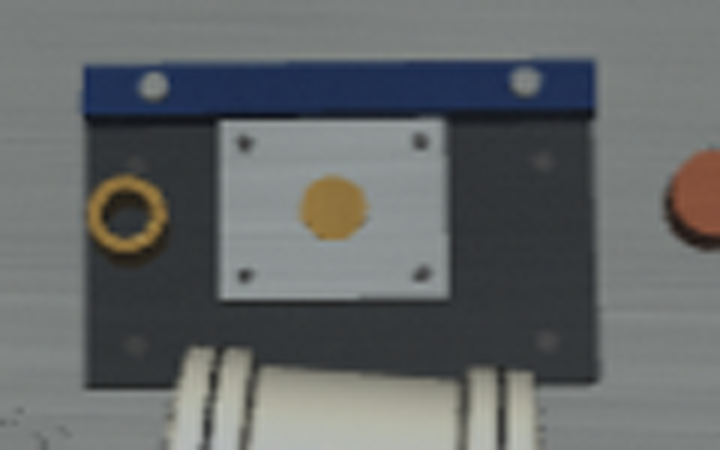

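View pics/scene16.png

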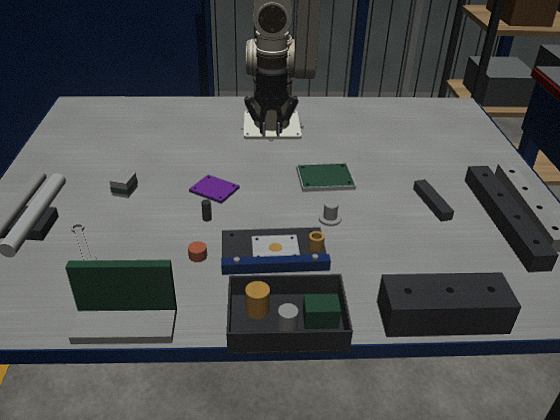

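```bash
python3 - <<'E'
from h import *
def fit(n,A,B,z,half=4):
    img=cv2.cvtColor(cv2.imread(f"pics/{n}16.png"),cv2.COLOR_BGR2GRAY).astype(np.float32)
    a,b=proj(n,[A,B]); pts=[]
    for s in np.linspace(.08,.92,40):
        c=a+(b-a)*s; ys=np.arange(c[1]-half,c[1]+half,.1)
        v=cv2.remap(img,np.full((len(ys),1),c[0],np.float32),ys.astype(np.float32).reshape(-1,1),cv2.INTER_CUBIC).ravel()
        g=np.abs(np.gradient(cv2.GaussianBlur(v.reshape(-1,1),(1,9),0).ravel()))**2
        pts.append([c[0],(g*ys).sum()/g.sum()])
    pts=np.array(pts); k=np.polyfit(pts[:,0],pts[:,1],1); r=pts[:,1]-np.polyval(k,pts[:,0]); ok=abs(r)<2*r.std()+.05
    k=np.polyfit(pts[ok,0],pts[ok,1],1)
    e=np.array([[x,np.polyval(k,x)] for x in (pts[0,0],pts[-1,0])]); W=unproj(n,e,z)
    d=W[1]-W[0]; print(n,z,W.mean(0).round(4),"yaw",np.degrees(np.arctan(-d[0]/d[1])).round(2),"res",r[ok].std().round(2))
for n in("scene","top"):
    o=.003 if n=="scene" else 0
    print("near edge");fit(n,[.6245+o,.036,.018],[.6285+o,-.070,.018],.018)
    print("bed front L,R");fit(n,[.580+o,.10,.008],[.5835+o,.0,.008],.008) if n=="scene" else None
    fit(n,[.5855+o,-.078,.008],[.588+o,-.14,.008],.008) if n=="scene" else None
    if n=="scene": fit(n,[.580+o,.10,.008],[.588+o,-.14,.008],.008)
    print("rail back top");fit(n,[.735+o,.10,.03],[.744+o,-.135,.03],.03)
E
```

```text
near edge
scene 0.018 [ 0.6256 -0.0169  0.018 ] yaw 3.41 res 0.36
bed front L,R
scene 0.008 [0.5838 0.05   0.008 ] yaw 0.89 res 0.31
scene 0.008 [ 0.5898 -0.109   0.008 ] yaw 2.75 res 0.09
scene 0.008 [ 0.5863 -0.0202  0.008 ] yaw 2.38 res 0.13
rail back top
scene 0.03 [ 0.7417 -0.0177  0.03  ] yaw 2.47 res 0.6
near edge
top 0.018 [ 0.6245 -0.0171  0.018 ] yaw 2.53 res 0.24
bed front L,R
rail back top
top 0.03 [ 0.7399 -0.0175  0.03  ] yaw 2.07 res 0.16
```

```bash
python3 - <<'E'
from h import *
def fit(n,A,B,z,half=2.2,it=4):
    img=cv2.cvtColor(cv2.imread(f"pics/{n}16.png"),cv2.COLOR_BGR2GRAY).astype(np.float32)
    a,b=proj(n,[A,B]); k=np.polyfit([a[0],b[0]],[a[1],b[1]],1)
    xs=np.linspace(a[0]+(b[0]-a[0])*.05,a[0]+(b[0]-a[0])*.95,60)
    for _ in range(it):
        ce=np.polyval(k,xs); P=[]
        for x,c in zip(xs,ce):
            ys=np.arange(c-half,c+half+.01,.1)
            v=cv2.remap(img,np.full((len(ys),1),x,np.float32),ys.astype(np.float32).reshape(-1,1),cv2.INTER_LINEAR).ravel()
            g=np.abs(np.gradient(v)); P.append((g*ys).sum()/g.sum())
        P=np.array(P); r=P-np.polyval(np.polyfit(xs,P,1),xs); ok=abs(r)<2*r.std()+1e-3
        k,cov=np.polyfit(xs[ok],P[ok],1,cov=True)
    e=np.array([[x,np.polyval(k,x)] for x in (xs[0],xs[-1])]); W=unproj(n,e,z); d=W[1]-W[0]
    print(n,W.mean(0).round(4),"yaw",np.degrees(np.arctan(-d[0]/d[1])).round(2),"res",r[ok].std().round(2))
for n,o in(("scene",.001),("top",0)):
    print("near");fit(n,[.6235+o,.036,.018],[.6275+o,-.070,.018],.018)
    print("rail top front");fit(n,[.7105+o*3,.10,.03],[.7193+o*3,-.135,.03],.03)
    print("plate left/right mid via rail line")
    if n=="scene": print("bed");fit(n,[.582,.10,.008],[.5915,-.14,.008],.008)
E
```

```text
near
scene [ 0.6256 -0.017   0.018 ] yaw 2.41 res 0.18
rail top front
scene [ 0.7162 -0.0175  0.03  ] yaw 3.21 res 0.31
plate left/right mid via rail line
bed
scene [ 0.586  -0.0201  0.008 ] yaw 2.37 res 0.12
near
top [ 0.6245 -0.017   0.018 ] yaw 2.5 res 0.07
rail top front
top [ 0.7111 -0.0176  0.03  ] yaw 2.27 res 0.05
plate left/right mid via rail line
```

```bash
python3 - <<'E'
from workcell import bot
print(bot.job_done())
E
```

```text
the job is handed in; nothing more can be done
None
```

The small green plate is turned over and lies on the bed with its bare face and brass spot up. Its edge is flush against the blue rail. I handed the job in at about 15.6 s.

**How it went:** I pushed the plate square against the step with two fingertips and tipped it over in an arc, pressing with about 8 to 16 N. One mid-arc reading was near 16 N, just above the recommended 15 N. I let go at roughly 107° and the plate fell onto the bed. I then pushed it into the rail until it stopped at about 12 N, and extra push moved it no further.

**Last checks:**
- **Alignment:** the plate's edge lies at 2.4 to 2.5° and the bed and rail at 2.3 to 2.4°. The gap to the rail came out at zero within about 1 mm.
- **Disagreements:** one rail-edge fit in the scene camera gave 3.2°, and an earlier plate-edge fit gave 3.4°. Both were noisy, and the cleaner fits in both cameras agreed with each other.
- **Other parts:** in the final picture they look unmoved.
- **Hand:** it is about 20 cm up and clear of everything, with no contact force.

**Departure from the plan:** near upright, the plate's far edge had ridden up about 6 to 7 mm. It appeared to be resting on the top corner of the step rather than down on the bench. The step and my press carried it there, and it was not pinched or lifted free.

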